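# Trace a wiring duct's cover seam with the cable tracer

### The job

Take the yellow cable tracer out of its stand and, holding it upright, guide its tip slowly (about 3 cm per second) along the whole black seam in the cover of the wiring duct that has one blue end cap, from the blue end to the black end, with the tip touching the seam lightly or less than a centimetre above it. Then put the tracer back into the stand it came from, hanging upright by its collar, and let go. Leave the red tester in the other stand alone.

Things in the scene. Friction and masses are not known exactly. Their poses are not given: they have to be found in the camera images.
- tracer: Yellow pen-shaped cable tracer, loose, 60-130 g, 140 mm long. Origin at the tip of its black nose, z up along the handle. Nose 6 mm wide at the tip, 20 mm from 45 mm up; black collar 42 mm wide at 70 to 76 mm; round yellow handle 25 mm wide at 76 to 140 mm: grip it 108 mm above the tip, any side. It hangs upright, tip down, in the stand's hole, collar on the stand's top.
- stand: Fixed aluminium stand where the tracer hangs, 80 x 80 mm, 80 mm high; origin at the centre of its underside on the work surface, z up. A 30 mm upright hole goes through the middle of its top plate, free space below. With the tracer hung its tip is 10 mm above the origin, 5 mm side play. A like stand at least 120 mm away holds the red tester; their places vary.
- duct: Slotted grey duct with a light grey cover, fixed on the orange plate, 46 (x) x 200 (y) x 55 mm high (z up); origin at the centre of its underside. Along the middle of its flat top (x = 0, z = 55 mm) runs a black seam 4 mm wide, from y = +88 mm at the blue end cap to y = -88 mm at the black one. Parallel, 130 mm off, is a like duct with two black caps: the wrong one. Nothing on the plate is higher.
- tester: Bystander: red tester pen with a white nose, of the same shape and size as the tracer, hanging in the other stand; loose. Origin at its tip, z up. Its top is 150 mm above the work surface: pass over or around it.

How it is judged:
By the outcome, as a careful person would: the job done as asked, in the order asked, and still so for the second after the job is handed in, with the robot touching nothing.
It also fails if it takes over 64 s, if anything falls off the work surface, if the arm or the gripper's body presses on something with over 40 N, if the wrist force passes 120 N, or if a joint passes its speed limit or range.

### The arm

A 6-joint arm with a two-finger parallel gripper is mounted at the origin on the work surface. World frame = base frame: x ahead of the robot, y to its left, z up, the work surface at z = 0. Lengths are in m, angles in rad, forces in N, time in s.
With the tool pointing down it reaches from about 0.3 to 0.775 m from the base axis. Payload 14.6 kg.
Tool frame: the origin (TCP) lies midway between the tips of the shut fingers; the grasp point (between the pads) lies 19 mm behind it; z points along the fingers, y is the direction in which the jaws open and shut (so a half turn about z gives the same grasp; the last joint's range is limited). The gripper opens to 94 mm and grips with 3 to 60 N. Pads are 16 mm wide; open, the fingers measure 119 mm over their backs; the gripper's body (75 mm by 177 mm) begins 78 mm behind the grasp point.
Start: joints at [-1.211, 0.3, 1.521, -0, 1.321, -0.067], TCP at [0.228, -0.501, 0.205] pointing down, gripper open.
Joint ranges: [-3.03, 3.03], [-0.79, 2.21], [0.23, 2.52], [-1.04, 4.18], [0, 3.07], [-2.55, 2.55]. Speed limits (rad/s): [2.22, 2.22, 2.57, 3.14, 3.14, 3.14].

### API

Orientations are given as [roll, pitch, yaw] about the fixed x, y, z axes, in that order (R = Rz(yaw) Ry(pitch) Rx(roll)).
In Python, from station import readout, imaging, job gives the robot as it stands.
- The arm moves only by the tool arm_command, never from a script. Its argument "increments" is a list of rows, each an object with "gripper": the opening, from 0 (shut) to 1 (fully open); "slide": the shift along the world's x, y, z in m, a list of three; "yaw": the turn about the world's z in rad. A call has 1 to 8 rows; each row is the pose to reach, as a shift and turn from the pose commanded when the call began; what a row does not reach only later rows make up. A row lasts 1/8 s, in which the tool goes at most 62.5 mm and 10.7 degrees, less where a joint would pass 70% of its speed; a pose out of reach is approached as far as the arm can. A call with a gripper value outside its range is refused whole. The fingers move at their own pace and stop on an object; "grip_force" is the grip in N (left out, the last holds). Time passes only in rows, so rows that repeat a pose let the fingers close. It gives the time, the measured TCP pose, the force and the opening at its end, in the units of the state.
- readout.get_obs(): the state, without advancing time (a new reading comes with each control period).
- imaging.camera(name): name is "side" or "top"; returns a dict with "color" (384x512x3 uint8, red, green, blue), "mtx" (3x3 intrinsics, pixels), "D" ([k1, k2, p1, p2, k3] as OpenCV has them; the pictures are not rectified), "rvec" (rotation vector, rad) and "tvec" (3), from world to camera coordinates, as OpenCV has them. Camera axes: x right, y down, z forward; pixel columns grow to the right and rows downward; lengths in m; the calibration is good to about 2 mm. A picture is of the moment at which its call begins. There is no depth.
- job.hand_in(): hands the job in, once; it reports no verdict.
The state is a dict: "time_s": time; "qpos": joint angles; "joint_vel": joint speeds; "tau": joint torques, N m; "ee_pos": TCP position; "eef_rot": TCP orientation; "force": force on the tool from outside, world axes, zero at the start; "moment": the same for the moment, N m; "grip_width": finger opening in m.
Only numpy, scipy, OpenCV 4.12 (cv2) and the standard library are available. Lean on these libraries where they do the work, as an engineer would, in place of code of your own. Each camera call takes 0.05 s, during which the arm holds its last target. There are 200 camera calls.

## Working session

There is one attempt and no reset: what is moved stays moved. The work goes in short steps, Python scripts to look and compute and a tool call to move; the robot and the scene stay as the last step left them, time stands still between calls to the robot, and variables do not carry over. Pictures are saved under pics/ and viewed, about 8 in all and at most 12, crops included, and the job is handed in when it is done.

Besides the shell and the picture viewer there is one more tool, called after "Call:" as a command line: name --argument value ..., lists and objects as JSON in quotes. arm_command: Moves the arm, as the interface text tells. Its arguments: {"type":"object","properties":{"increments":{"type":"array","items":{"type":"object","properties":{"gripper":{"type":"number"},"slide":{"type":"array","items":{"type":"number"}},"yaw":{"type":"number"}}}},"grip_force":{"type":"number"}},"required":["increments"]}

```bash
mkdir -p pics; cat > h.py <<'E'
import sys; sys.path.insert(0,'.')
import numpy as np, cv2
from station import readout, imaging, job
def snap(n,f=None,crop=None,s=1):
    c=imaging.camera(n)
    im=c['color'][:,:,::-1]
    np.savez(f'{n}.npz',**{k:np.array(v) for k,v in c.items()})
    if f:
        if crop: x0,y0,x1,y1=crop; im=im[y0:y1,x0:x1]
        cv2.imwrite('pics/'+f,cv2.resize(im,None,fx=s,fy=s,interpolation=cv2.INTER_CUBIC))
    return c
def ray(n,uv):
    c=np.load(f'{n}.npz'); p=cv2.undistortPoints(np.array([[uv]],float),c['mtx'],c['D'])[0,0]
    R=cv2.Rodrigues(c['rvec'])[0]; return -R.T@c['tvec'].ravel(), R.T@np.array([*p,1])
def onz(n,uv,z):
    o,d=ray(n,uv); return o+d*(z-o[2])/d[2]
def proj(n,P):
    c=np.load(f'{n}.npz'); return cv2.projectPoints(np.array(P,float).reshape(-1,3),c['rvec'],c['tvec'],c['mtx'],c['D'])[0][:,0]
E
python3 -c "
from h import *
a=snap('top','t1.png',s=1.5);b=snap('side','s1.png',s=1.5)
for n in('top','side'):print(ray(n,(256,192)))
print(readout.get_obs())"
```

```text
(array([ 0.33441584, -0.09393159,  0.96901015]), array([ 0.18785334,  0.00902149, -0.98217618]))
(array([ 0.49702432, -0.78479873,  0.50675627]), array([ 0.03324405,  0.8294564 , -0.55774257]))
{'time_s': 0.1, 'qpos': array([-1.21055739e+00,  3.00428196e-01,  1.52149207e+00,  6.74953410e-06,
        1.32071222e+00, -6.66388160e-02]), 'joint_vel': array([ 0.00101656, -0.0003877 , -0.00202225,  0.00055817,  0.00078634,
       -0.00097809]), 'tau': array([ 1.48039460e-03, -5.32645190e+01, -3.53281224e+01,  7.09560653e-02,
        2.34573882e-02, -6.72238798e-05]), 'ee_pos': array([ 0.2276158 , -0.50043986,  0.20494752]), 'eef_rot': array([-3.14055557e+00, -7.57648871e-05,  4.26876037e-01]), 'force': array([ 0.47129146,  0.26753705, -0.52698737]), 'moment': array([0.01832024, 0.03564753, 0.0156457 ]), 'grip_width': 0.0940234735523294}
```

View pics/t1.png

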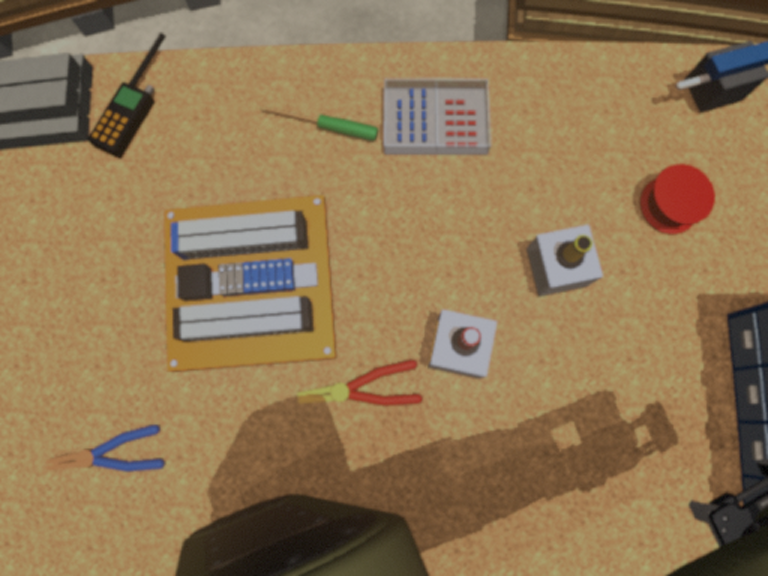

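View pics/s1.png

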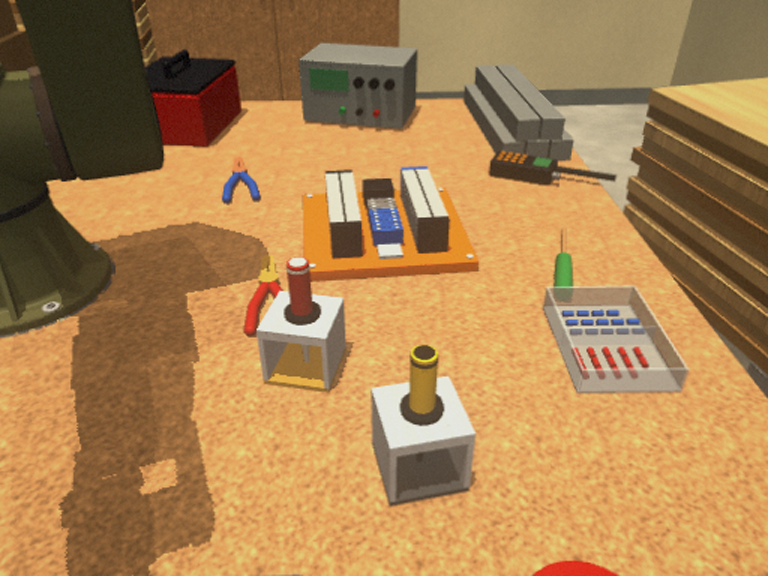

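The top view shows the yellow tracer's top at about (583,243), in the stand around (568,258). The red tester is at (468,337). The blue-capped duct is the upper one, with its blue end at (175,237) and black end at (303,230). I'll enlarge both regions.

```bash
python3 -c "
from h import *
c=np.load('top.npz')['color'][:,:,::-1]
a=cv2.resize(c[130:190,105:225],None,fx=6,fy=6,interpolation=2)
b=cv2.resize(c[145:205,340:460],None,fx=6,fy=6,interpolation=2)[:240]
b=cv2.resize(c[147:197,340:460],None,fx=6,fy=6,interpolation=2)[:240]
cv2.imwrite('pics/c1.png',a)
s=np.load('side.npz')['color'][:,:,::-1]
L=cv2.resize(c[145:205,345:405],None,fx=6.5,fy=6.5,interpolation=2);R=cv2.resize(s[225:335,240:320],None,fx=4,fy=4,interpolation=2)
o=np.zeros((440,720,3),np.uint8);o[:390,:390]=L;o[:440,400:720]=R
cv2.imwrite('pics/c2.png',o)"
```

```text
(no output)
```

View pics/c1.png

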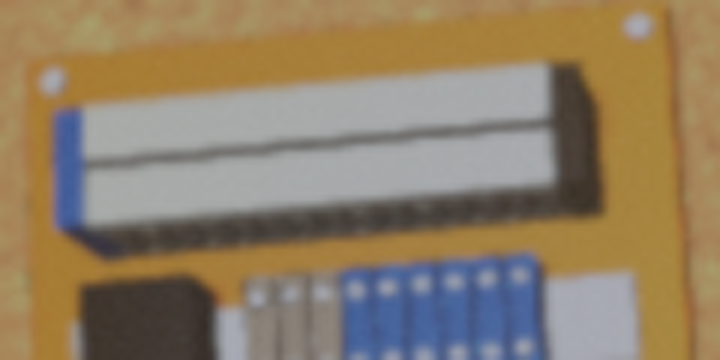

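View pics/c2.png

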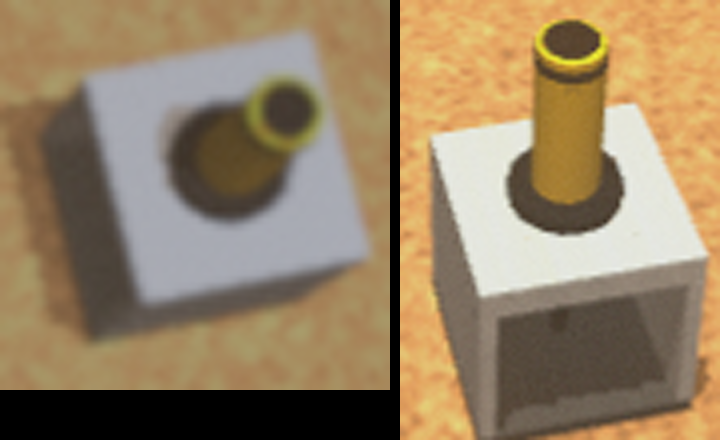

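Crop c1: the seam runs from (83,163) to (553,124). Crop c2: the tracer's top is at (284,113), the stand's top corners at (85,75), (310,30), (370,260) and (145,305). In the side panel the tracer's top is at (570,46). I need a close-up of the duct in the side view to get the plate height.

```bash
python3 -c "
from h import *
f=lambda x,y,s,ox,oy:(ox+(x+.5)/s-.5,oy+(y+.5)/s-.5)
t=lambda x,y:f(x,y,6,105,130); w=lambda x,y:f(x,y,6.5,345,145); sd=lambda x,y:f(x-400,y,4,240,225)
for z in(.055,.06,.065,.07):
  A=onz('top',t(83,163),z);B=onz('top',t(553,124),z);print(z,A,B,np.linalg.norm(A-B),proj('side',[A,B]))
print('tracer top',onz('top',w(284,113),.15),onz('side',sd(570,46),.15))
print('collar',onz('top',w(230,160),.086),onz('side',sd(566,186),.086))
C=[onz('top',w(*p),.08) for p in((85,75),(310,30),(370,260),(145,305))];print('stand',np.mean(C,0),np.linalg.norm(C[0]-C[1]),np.linalg.norm(C[2]-C[1]),C)
C=[onz('side',sd(*p),.08) for p in((432,140),(637,104),(706,258),(482,296))];print('stand',np.mean(C,0))
print('tester', onz('top',(471/1.5-.2,335/1.5-.2),.15),onz('side',(298/1.5-.2,264/1.5-.2),.15))
s=np.load('side.npz')['color'][:,:,::-1]
cv2.imwrite('pics/c3.png',cv2.resize(s[105:185,195:325],None,fx=6,fy=6,interpolation=2))"
```

```text
0.055 [0.59661081 0.22867663 0.055     ] [0.60797672 0.0476807  0.055     ] 0.18135244464312103 [[278.52162144 118.52502036]
 [290.28195272 151.55381233]]
0.06 [0.5951765  0.22691183 0.06      ] [0.60648024 0.04690603 0.06      ] 0.1803603744554754 [[278.08884251 117.02430035]
 [289.76081194 149.76475959]]
0.065 [0.59374219 0.22514704 0.065     ] [0.60498375 0.04613135 0.065     ] 0.17936830426782974 [[277.65258335 115.5113284 ]
 [289.23577684 147.96206335]]
0.07 [0.59230788 0.22338224 0.07      ] [0.60348726 0.04535668 0.07      ] 0.1783762340801842 [[277.21280028 113.98594867]
 [288.70680098 146.14555799]]
tracer top [ 0.54868599 -0.35596491  0.15      ] [ 0.54865104 -0.36036642  0.15      ]
collar [ 0.54939042 -0.35668458  0.086     ] [ 0.54946121 -0.36044467  0.086     ]
stand [ 0.54863901 -0.35764158  0.08      ] 0.08039962152372965 0.08176459002008422 [array([ 0.58118935, -0.31083253,  0.08      ]), array([ 0.59618467, -0.38982139,  0.08      ]), array([ 0.51563751, -0.40387853,  0.08      ]), array([ 0.50154451, -0.32603384,  0.08      ])]
stand [ 0.54907637 -0.35884177  0.08      ]
tester [ 0.42706695 -0.19879159  0.15      ] [ 0.42680459 -0.20331551  0.15      ]
```

View pics/c3.png

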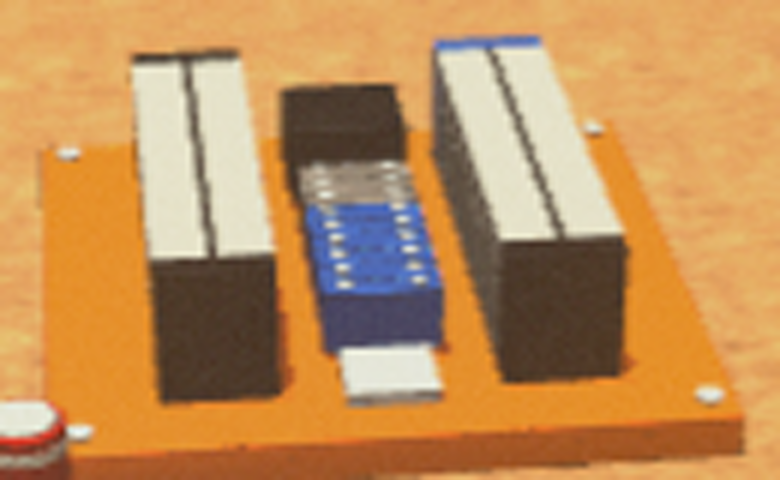

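The seam's side-view pixels put its height at about 0.073–0.076 m. Its length there is 177 mm, which matches the stated 176 mm. The tracer is at about (0.549, -0.358). Next I'll move above it.

Call:
arm_command --increments '[{"slide": [0.045, 0.02, 0], "gripper": 1}, {"slide": [0.09, 0.04, 0], "gripper": 1}, {"slide": [0.14, 0.062, 0], "gripper": 1}, {"slide": [0.19, 0.084, 0], "gripper": 1}, {"slide": [0.24, 0.106, 0], "gripper": 1}, {"slide": [0.285, 0.126, 0], "gripper": 1}, {"slide": [0.321, 0.142, 0], "gripper": 1}, {"slide": [0.321, 0.142, 0], "gripper": 1}]' --grip_force 15

```text
invalid input
```

Call:
arm_command --increments '[{"slide": [0.045, 0.02, 0.0], "yaw": 0.0, "gripper": 1.0}, {"slide": [0.09, 0.04, 0.0], "yaw": 0.0, "gripper": 1.0}, {"slide": [0.14, 0.062, 0.0], "yaw": 0.0, "gripper": 1.0}, {"slide": [0.19, 0.084, 0.0], "yaw": 0.0, "gripper": 1.0}, {"slide": [0.24, 0.106, 0.0], "yaw": 0.0, "gripper": 1.0}, {"slide": [0.285, 0.126, 0.0], "yaw": 0.0, "gripper": 1.0}, {"slide": [0.321, 0.142, 0.0], "yaw": 0.0, "gripper": 1.0}, {"slide": [0.321, 0.142, 0.0], "yaw": 0.0, "gripper": 1.0}]'

```text
time_s: 1.1
ee_pos: [0.5503, -0.357, 0.2044]
eef_rot: [-3.14, 0.001, 0.43]
force: [-0.4, -0.5, -0.5]
grip_width: 0.0938
```

Call:
arm_command --increments '[{"slide": [-0.001, -0.001, -0.03], "yaw": 0.0, "gripper": 1.0}, {"slide": [-0.001, -0.001, -0.06], "yaw": 0.0, "gripper": 1.0}, {"slide": [-0.001, -0.001, -0.09], "yaw": 0.0, "gripper": 1.0}, {"slide": [-0.001, -0.001, -0.105], "yaw": 0.0, "gripper": 1.0}, {"slide": [-0.001, -0.001, -0.105], "yaw": 0.0, "gripper": 1.0}, {"slide": [-0.001, -0.001, -0.105], "yaw": 0.0, "gripper": 1.0}]'

```text
time_s: 1.85
ee_pos: [0.548, -0.3601, 0.1018]
eef_rot: [3.14, -0.001, 0.427]
force: [-0.8, -0.3, 0.8]
grip_width: 0.094
```

```bash
python3 -c "
from h import *
snap('side','s2.png',(200,180,350,350),3.5)
o=readout.get_obs();print(o['ee_pos'],o['force'],proj('side',[o['ee_pos']]))"
```

```text
[ 0.54805469 -0.36008392  0.10190524] [-0.25371654 -0.00171438 -0.1808061 ] [[280.47317848 262.678914  ]]
```

View pics/s2.png

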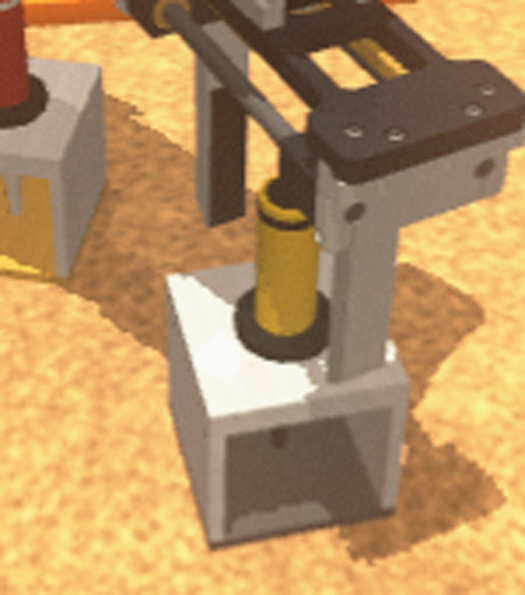

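The fingers straddle the tracer, with the projected TCP on its axis at about (282,289) in the crop. I'll close now.

Call:
arm_command --increments '[{"slide": [0.0, 0.0, -0.001], "yaw": 0.0, "gripper": 0.0}, {"slide": [0.0, 0.0, -0.001], "yaw": 0.0, "gripper": 0.0}, {"slide": [0.0, 0.0, -0.001], "yaw": 0.0, "gripper": 0.0}, {"slide": [0.0, 0.0, -0.001], "yaw": 0.0, "gripper": 0.0}, {"slide": [0.0, 0.0, -0.001], "yaw": 0.0, "gripper": 0.0}, {"slide": [0.0, 0.0, -0.001], "yaw": 0.0, "gripper": 0.0}, {"slide": [0.0, 0.0, -0.001], "yaw": 0.0, "gripper": 0.0}, {"slide": [0.0, 0.0, -0.001], "yaw": 0.0, "gripper": 0.0}]' --grip_force 20

```text
time_s: 2.9
ee_pos: [0.5477, -0.3596, 0.0994]
eef_rot: [-3.142, 0.0, 0.427]
force: [0.1, -0.6, 0.6]
grip_width: 0.0245
```

Call:
arm_command --increments '[{"slide": [0.0, 0.0, 0.015], "yaw": 0.0, "gripper": 0.0}, {"slide": [0.0, 0.0, 0.035], "yaw": 0.0, "gripper": 0.0}, {"slide": [0.0, 0.0, 0.055], "yaw": 0.0, "gripper": 0.0}, {"slide": [0.0, 0.0, 0.075], "yaw": 0.0, "gripper": 0.0}, {"slide": [0.0, 0.0, 0.095], "yaw": 0.0, "gripper": 0.0}, {"slide": [0.0, 0.0, 0.11], "yaw": 0.0, "gripper": 0.0}, {"slide": [0.0, 0.0, 0.12], "yaw": 0.0, "gripper": 0.0}, {"slide": [0.0, 0.0, 0.12], "yaw": 0.0, "gripper": 0.0}]'

```text
time_s: 3.9
ee_pos: [0.5478, -0.3597, 0.2201]
eef_rot: [3.141, -0.0, 0.427]
force: [-0.5, 0.8, -0.0]
grip_width: 0.0247
```

Call:
arm_command --increments '[{"slide": [0.001, 0.015, 0.0], "yaw": 0.0, "gripper": 0.0}, {"slide": [0.003, 0.045, 0.0], "yaw": 0.0, "gripper": 0.0}, {"slide": [0.006, 0.085, 0.0], "yaw": 0.0, "gripper": 0.0}, {"slide": [0.009, 0.125, 0.0], "yaw": 0.0, "gripper": 0.0}, {"slide": [0.012, 0.165, 0.0], "yaw": 0.0, "gripper": 0.0}, {"slide": [0.015, 0.205, 0.0], "yaw": 0.0, "gripper": 0.0}, {"slide": [0.018, 0.245, 0.0], "yaw": 0.0, "gripper": 0.0}, {"slide": [0.021, 0.285, 0.0], "yaw": 0.0, "gripper": 0.0}]'

```text
time_s: 4.9
ee_pos: [0.5681, -0.0724, 0.2188]
eef_rot: [-3.141, 0.001, 0.427]
force: [0.1, -0.7, -0.5]
grip_width: 0.0246
```

Call:
arm_command --increments '[{"slide": [0.003, 0.04, 0.0], "yaw": 0.0, "gripper": 0.0}, {"slide": [0.006, 0.08, 0.0], "yaw": 0.0, "gripper": 0.0}, {"slide": [0.009, 0.12, 0.0], "yaw": 0.0, "gripper": 0.0}, {"slide": [0.012, 0.16, 0.0], "yaw": 0.0, "gripper": 0.0}, {"slide": [0.015, 0.2, 0.0], "yaw": 0.0, "gripper": 0.0}, {"slide": [0.018, 0.24, 0.0], "yaw": 0.0, "gripper": 0.0}, {"slide": [0.021, 0.275, 0.0], "yaw": 0.0, "gripper": 0.0}, {"slide": [0.022, 0.298, 0.0], "yaw": 0.0, "gripper": 0.0}]'

```text
time_s: 5.9
ee_pos: [0.5898, 0.2253, 0.2187]
eef_rot: [-3.141, 0.001, 0.428]
force: [-0.6, 0.6, -0.7]
grip_width: 0.025
```

Call:
arm_command --increments '[{"slide": [0.0, 0.0, -0.01], "yaw": 0.0, "gripper": 0.0}, {"slide": [0.0, 0.0, -0.02], "yaw": 0.0, "gripper": 0.0}, {"slide": [0.0, 0.0, -0.03], "yaw": 0.0, "gripper": 0.0}, {"slide": [0.0, 0.0, -0.035], "yaw": 0.0, "gripper": 0.0}, {"slide": [0.0, 0.0, -0.035], "yaw": 0.0, "gripper": 0.0}, {"slide": [0.0, 0.0, -0.035], "yaw": 0.0, "gripper": 0.0}]'

```text
time_s: 6.65
ee_pos: [0.5908, 0.2233, 0.1848]
eef_rot: [3.142, -0.001, 0.427]
force: [0.7, 0.7, 0.2]
grip_width: 0.0248
```

```bash
python3 -c "
from h import *
snap('side');snap('top')
o=readout.get_obs();p=o['ee_pos'];print(o['time_s'],p,o['force'],proj('side',[p]),proj('top',[p]))
tip=p-[0,0,.0895];print('tip',tip,proj('side',[tip]),proj('top',[tip]))
s=np.load('side.npz')['color'][:,:,::-1];t=np.load('top.npz')['color'][:,:,::-1]
o=np.zeros((600,800,3),np.uint8)
o[:600,:480]=cv2.resize(s[75:175,240:320],None,fx=6,fy=6,interpolation=2)
o[:360,490:790]=cv2.resize(t[115:187,95:155],None,fx=5,fy=5,interpolation=2)
cv2.imwrite('pics/c4.png',o)"
```

```text
6.75 [0.59078793 0.22334838 0.18482841] [ 0.49277871 -0.03725044 -1.70427733] [[277.99288365  69.41422407]] [[ 99.56495261 142.00725441]]
tip [0.59078793 0.22334838 0.09532841] [[276.91132883 104.6597066 ]] [[114.61832634 154.31882702]]
```

View pics/c4.png

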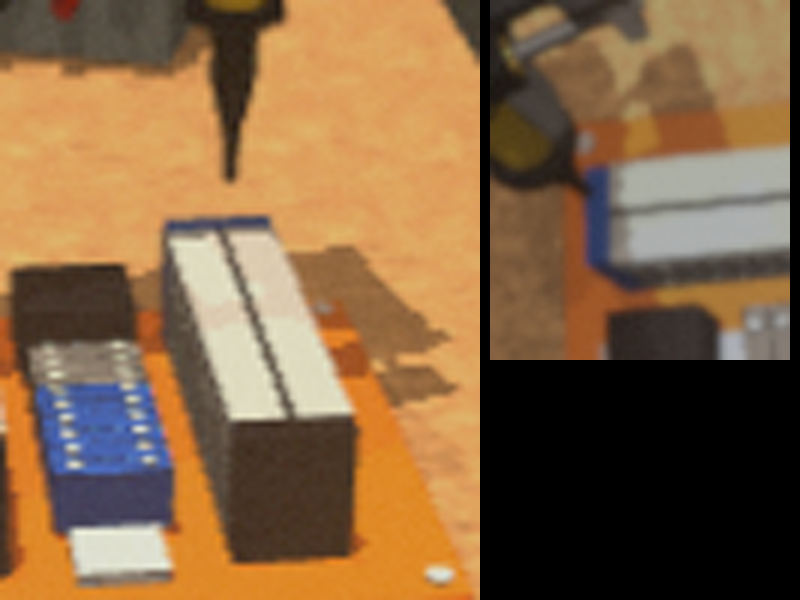

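The side panel shows the tip at (230,180) and the seam's blue end at (220,230). The top panel shows the tip at (589,190) and the seam end at (612,211). Both views put the tip a few mm further in +x than nominal, so I'll compute the correction.

```bash
python3 -c "
from h import *
tt=onz('top',(114.4,152.6),.0953);ts=onz('side',(278.3,104.9),.0953);print('tip',tt,ts)
for z in (.071,.0735,.076):
  A=onz('top',(118.6,156.75),z);B=onz('top',(105+553.5/6-.5,130+124.5/6-.5),z)
  As=onz('side',(276.5,113.0),z);Bs=onz('side',(288.4,143.9),z)
  print(z,A,B,A-tt,B-A,'|',As-ts,Bs-As,np.hypot(*(Bs-As)[:2]))"
```

```text
tip [0.5947363  0.22408496 0.0953    ] [0.59419378 0.22168618 0.0953    ]
0.071 [0.59201098 0.22260407 0.071     ] [0.60318796 0.04520174 0.071     ] [-0.00272532 -0.00148089 -0.0243    ] [ 0.01117698 -0.17740233  0.        ] | [-0.00343352  0.00574587 -0.0243    ] [ 0.01291855 -0.17318342  0.        ] 0.17366457465510107
0.0735 [0.59129386 0.22172286 0.0735    ] [0.60243972 0.0448144  0.0735    ] [-0.00344245 -0.0023621  -0.0218    ] [ 0.01114586 -0.17690846  0.        ] | [-3.97129922e-03 -6.14476531e-05 -2.18000000e-02] [ 1.28444308e-02 -1.72189837e-01  5.55111512e-17] 0.17266823457120237
0.076 [0.59057673 0.22084164 0.076     ] [0.60169148 0.04442707 0.076     ] [-0.00415958 -0.00324331 -0.0193    ] [ 0.01111475 -0.17641458  0.        ] | [-0.00450908 -0.00586877 -0.0193    ] [ 0.01277032 -0.17119626  0.        ] 0.17167189448730355
```

Call:
arm_command --increments '[{"slide": [-0.0037, 0.001, -0.004], "yaw": 0.0, "gripper": 0.0}, {"slide": [-0.0037, 0.001, -0.009], "yaw": 0.0, "gripper": 0.0}, {"slide": [-0.0037, 0.001, -0.014], "yaw": 0.0, "gripper": 0.0}, {"slide": [-0.0037, 0.001, -0.016], "yaw": 0.0, "gripper": 0.0}, {"slide": [-0.0037, 0.001, -0.0165], "yaw": 0.0, "gripper": 0.0}, {"slide": [-0.0037, 0.001, -0.0165], "yaw": 0.0, "gripper": 0.0}]'

```text
time_s: 7.5
ee_pos: [0.587, 0.2244, 0.1681]
eef_rot: [3.142, -0.0, 0.427]
force: [0.7, 0.8, -1.0]
grip_width: 0.0246
```

Call:
arm_command --increments '[{"slide": [0.0, 0.0, -0.0005], "yaw": 0.0, "gripper": 0.0}, {"slide": [0.0, 0.0, -0.001], "yaw": 0.0, "gripper": 0.0}, {"slide": [0.0, 0.0, -0.001], "yaw": 0.0, "gripper": 0.0}]'

```text
time_s: 7.88
ee_pos: [0.587, 0.2243, 0.1669]
eef_rot: [-3.142, 0.0, 0.427]
force: [-0.9, 0.0, -0.3]
grip_width: 0.0246
```

```bash
python3 -c "
from h import *
snap('side');snap('top')
o=readout.get_obs();p=o['ee_pos'];print(o['time_s'],p,o['force'])
s=np.load('side.npz')['color'][:,:,::-1];t=np.load('top.npz')['color'][:,:,::-1]
o=np.zeros((600,800,3),np.uint8)
o[:400,:400]=cv2.resize(s[85:135,255:305],None,fx=8,fy=8,interpolation=2)
o[:360,410:770]=cv2.resize(t[130:175,100:145],None,fx=8,fy=8,interpolation=2)
cv2.imwrite('pics/c5.png',o[:410])"
```

```text
7.975 [0.58699007 0.22433505 0.16698314] [ 0.28501786 -0.07381334 -0.92712135]
```

View pics/c5.png

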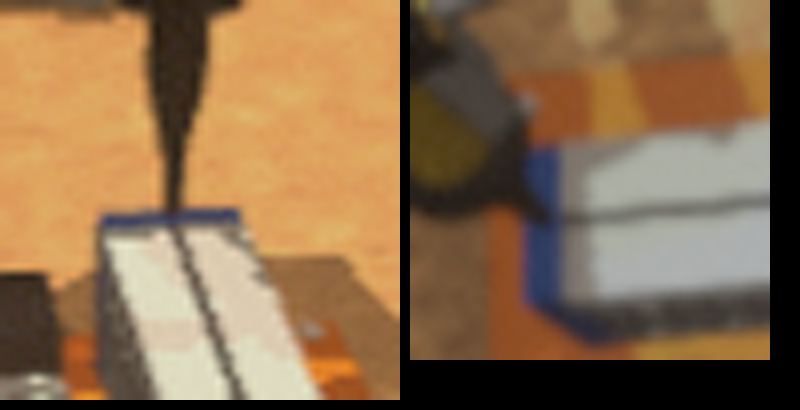

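The tip is in line with the seam, just beyond its blue end: top panel tip (548,218) and seam start (563,217), side panel tip (172,212) and seam start (175,228). Next I'll probe downward for the height.

Call:
arm_command --increments '[{"slide": [0.0, -0.001, -0.0005], "yaw": 0.0, "gripper": 0.0}, {"slide": [0.0, -0.001, -0.001], "yaw": 0.0, "gripper": 0.0}, {"slide": [0.0, -0.001, -0.0015], "yaw": 0.0, "gripper": 0.0}, {"slide": [0.0, -0.001, -0.0015], "yaw": 0.0, "gripper": 0.0}]'

```text
time_s: 8.48
ee_pos: [0.587, 0.2233, 0.1654]
eef_rot: [-3.142, 0.0, 0.427]
force: [-0.1, -0.1, -0.1]
grip_width: 0.0249
```

Call:
arm_command --increments '[{"slide": [0.0, 0.0, -0.0005], "yaw": 0.0, "gripper": 0.0}, {"slide": [0.0, 0.0, -0.001], "yaw": 0.0, "gripper": 0.0}, {"slide": [0.0, 0.0, -0.001], "yaw": 0.0, "gripper": 0.0}]'

```text
time_s: 8.85
ee_pos: [0.587, 0.2234, 0.1644]
eef_rot: [-3.142, 0.0, 0.427]
force: [-0.0, -1.0, -0.6]
grip_width: 0.0249
```

Call:
arm_command --increments '[{"slide": [0.0, 0.0, -0.0005], "yaw": 0.0, "gripper": 0.0}, {"slide": [0.0, 0.0, -0.001], "yaw": 0.0, "gripper": 0.0}, {"slide": [0.0, 0.0, -0.001], "yaw": 0.0, "gripper": 0.0}]'

```text
time_s: 9.22
ee_pos: [0.5872, 0.2234, 0.1643]
eef_rot: [3.141, -0.001, 0.427]
force: [-1.4, -0.4, 6.4]
grip_width: 0.0248
```

Call:
arm_command --increments '[{"slide": [0.0, 0.0, -0.0005], "yaw": 0.0, "gripper": 0.0}, {"slide": [0.0, 0.0, -0.001], "yaw": 0.0, "gripper": 0.0}, {"slide": [0.0, 0.0, -0.001], "yaw": 0.0, "gripper": 0.0}]'

```text
time_s: 9.6
ee_pos: [0.5874, 0.2235, 0.1642]
eef_rot: [3.141, -0.002, 0.427]
force: [-2.8, -1.4, 12.2]
grip_width: 0.0243
```

Contact is at TCP z = 0.1644, so the tip is on the surface there. I'll lift to about 2.5 mm clearance and start the sweep.

Call:
arm_command --increments '[{"slide": [0.0, 0.0, 0.002], "yaw": 0.0, "gripper": 0.0}, {"slide": [0.0, 0.0, 0.0045], "yaw": 0.0, "gripper": 0.0}, {"slide": [0.0, 0.0, 0.0045], "yaw": 0.0, "gripper": 0.0}, {"slide": [0.0, 0.0, 0.0045], "yaw": 0.0, "gripper": 0.0}]'

```text
time_s: 10.1
ee_pos: [0.5869, 0.2233, 0.1667]
eef_rot: [-3.142, 0.0, 0.427]
force: [-0.3, 0.0, -1.4]
grip_width: 0.0249
```

Call:
arm_command --increments '[{"slide": [0.0002, -0.00375, 0.0], "yaw": 0.0, "gripper": 0.0}, {"slide": [0.0005, -0.0075, 0.0], "yaw": 0.0, "gripper": 0.0}, {"slide": [0.0007, -0.01125, 0.0], "yaw": 0.0, "gripper": 0.0}, {"slide": [0.0009, -0.015, 0.0], "yaw": 0.0, "gripper": 0.0}, {"slide": [0.0012, -0.01875, 0.0], "yaw": 0.0, "gripper": 0.0}, {"slide": [0.0014, -0.0225, 0.0], "yaw": 0.0, "gripper": 0.0}, {"slide": [0.0017, -0.02625, 0.0], "yaw": 0.0, "gripper": 0.0}, {"slide": [0.0019, -0.03, 0.0], "yaw": 0.0, "gripper": 0.0}]'

```text
time_s: 11.1
ee_pos: [0.5889, 0.1931, 0.1669]
eef_rot: [-3.142, -0.0, 0.427]
force: [1.0, 0.0, -0.9]
grip_width: 0.025
```

Call:
arm_command --increments '[{"slide": [0.0002, -0.00375, 0.0], "yaw": 0.0, "gripper": 0.0}, {"slide": [0.0005, -0.0075, 0.0], "yaw": 0.0, "gripper": 0.0}, {"slide": [0.0007, -0.01125, 0.0], "yaw": 0.0, "gripper": 0.0}, {"slide": [0.0009, -0.015, 0.0], "yaw": 0.0, "gripper": 0.0}, {"slide": [0.0012, -0.01875, 0.0], "yaw": 0.0, "gripper": 0.0}, {"slide": [0.0014, -0.0225, 0.0], "yaw": 0.0, "gripper": 0.0}, {"slide": [0.0017, -0.02625, 0.0], "yaw": 0.0, "gripper": 0.0}, {"slide": [0.0019, -0.03, 0.0], "yaw": 0.0, "gripper": 0.0}]'

```text
time_s: 12.1
ee_pos: [0.5908, 0.1631, 0.167]
eef_rot: [3.142, -0.0, 0.427]
force: [-0.7, 0.1, -0.4]
grip_width: 0.0246
```

```bash
python3 -c "
from h import *
snap('side');snap('top')
o=readout.get_obs();p=o['ee_pos'];print(o['time_s'],p,o['force'])
s=np.load('side.npz')['color'][:,:,::-1];t=np.load('top.npz')['color'][:,:,::-1]
o=np.zeros((600,800,3),np.uint8)
o[:480,:400]=cv2.resize(s[95:155,255:305],None,fx=8,fy=8,interpolation=2)
o[:360,410:770]=cv2.resize(t[130:175,120:165],None,fx=8,fy=8,interpolation=2)
cv2.imwrite('pics/c6.png',o[:480])"
```

```text
12.2 [0.59082328 0.16296342 0.16694704] [ 0.06587408  0.13953381 -0.92021905]
```

View pics/c6.png

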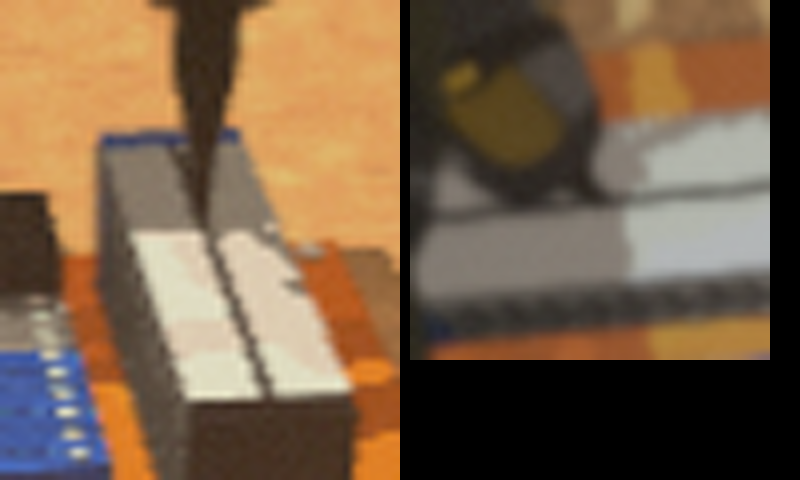

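Mid-sweep, the tip at (205,232) in the side panel and (602,197) in the top panel lies on the seam line. I'll continue to the black end with a 0.5 mm nudge in +x.

Call:
arm_command --increments '[{"slide": [0.0004, -0.00375, 0.0], "yaw": 0.0, "gripper": 0.0}, {"slide": [0.0008, -0.0075, 0.0], "yaw": 0.0, "gripper": 0.0}, {"slide": [0.0011, -0.01125, 0.0], "yaw": 0.0, "gripper": 0.0}, {"slide": [0.0014, -0.015, 0.0], "yaw": 0.0, "gripper": 0.0}, {"slide": [0.0017, -0.01875, 0.0], "yaw": 0.0, "gripper": 0.0}, {"slide": [0.0019, -0.0225, 0.0], "yaw": 0.0, "gripper": 0.0}, {"slide": [0.0022, -0.02625, 0.0], "yaw": 0.0, "gripper": 0.0}, {"slide": [0.0024, -0.03, 0.0], "yaw": 0.0, "gripper": 0.0}]'

```text
time_s: 13.2
ee_pos: [0.5932, 0.1331, 0.1669]
eef_rot: [3.142, 0.0, 0.427]
force: [0.1, 0.4, 0.1]
grip_width: 0.0245
```

Call:
arm_command --increments '[{"slide": [0.0002, -0.00375, 0.0], "yaw": 0.0, "gripper": 0.0}, {"slide": [0.0005, -0.0075, 0.0], "yaw": 0.0, "gripper": 0.0}, {"slide": [0.0007, -0.01125, 0.0], "yaw": 0.0, "gripper": 0.0}, {"slide": [0.0009, -0.015, 0.0], "yaw": 0.0, "gripper": 0.0}, {"slide": [0.0012, -0.01875, 0.0], "yaw": 0.0, "gripper": 0.0}, {"slide": [0.0014, -0.0225, 0.0], "yaw": 0.0, "gripper": 0.0}, {"slide": [0.0017, -0.02625, 0.0], "yaw": 0.0, "gripper": 0.0}, {"slide": [0.0019, -0.03, 0.0], "yaw": 0.0, "gripper": 0.0}]'

```text
time_s: 14.2
ee_pos: [0.5951, 0.1031, 0.1669]
eef_rot: [-3.142, 0.0, 0.427]
force: [0.1, -0.0, -0.6]
grip_width: 0.0246
```

Call:
arm_command --increments '[{"slide": [0.0002, -0.00375, 0.0], "yaw": 0.0, "gripper": 0.0}, {"slide": [0.0005, -0.0075, 0.0], "yaw": 0.0, "gripper": 0.0}, {"slide": [0.0007, -0.01125, 0.0], "yaw": 0.0, "gripper": 0.0}, {"slide": [0.0009, -0.015, 0.0], "yaw": 0.0, "gripper": 0.0}, {"slide": [0.0012, -0.01875, 0.0], "yaw": 0.0, "gripper": 0.0}, {"slide": [0.0014, -0.0225, 0.0], "yaw": 0.0, "gripper": 0.0}, {"slide": [0.0017, -0.02625, 0.0], "yaw": 0.0, "gripper": 0.0}, {"slide": [0.0019, -0.03, 0.0], "yaw": 0.0, "gripper": 0.0}]'

```text
time_s: 15.2
ee_pos: [0.597, 0.0731, 0.1669]
eef_rot: [-3.142, 0.0, 0.427]
force: [-0.7, -0.3, -0.7]
grip_width: 0.0245
```

Call:
arm_command --increments '[{"slide": [0.0002, -0.00375, 0.0], "yaw": 0.0, "gripper": 0.0}, {"slide": [0.0005, -0.0075, 0.0], "yaw": 0.0, "gripper": 0.0}, {"slide": [0.0007, -0.01125, 0.0], "yaw": 0.0, "gripper": 0.0}, {"slide": [0.0009, -0.015, 0.0], "yaw": 0.0, "gripper": 0.0}, {"slide": [0.0012, -0.01875, 0.0], "yaw": 0.0, "gripper": 0.0}, {"slide": [0.0014, -0.0225, 0.0], "yaw": 0.0, "gripper": 0.0}, {"slide": [0.0017, -0.02625, 0.0], "yaw": 0.0, "gripper": 0.0}, {"slide": [0.0019, -0.03, 0.0], "yaw": 0.0, "gripper": 0.0}]'

```text
time_s: 16.2
ee_pos: [0.5989, 0.0431, 0.1669]
eef_rot: [3.142, -0.0, 0.427]
force: [0.7, 0.1, 0.1]
grip_width: 0.0249
```

```bash
python3 -c "
from h import *
snap('side');snap('top')
o=readout.get_obs();p=o['ee_pos'];print(o['time_s'],p,o['force'])
s=np.load('side.npz')['color'][:,:,::-1];t=np.load('top.npz')['color'][:,:,::-1]
o=np.zeros((600,800,3),np.uint8)
o[:600,:400]=cv2.resize(s[95:170,255:305],None,fx=8,fy=8,interpolation=2)
o[:360,410:770]=cv2.resize(t[130:175,165:210],None,fx=8,fy=8,interpolation=2)
cv2.imwrite('pics/c7.png',o)"
```

```text
16.3 [0.59890407 0.04296646 0.16696393] [ 0.06653463 -0.22061067 -0.65317659]
```

View pics/c7.png

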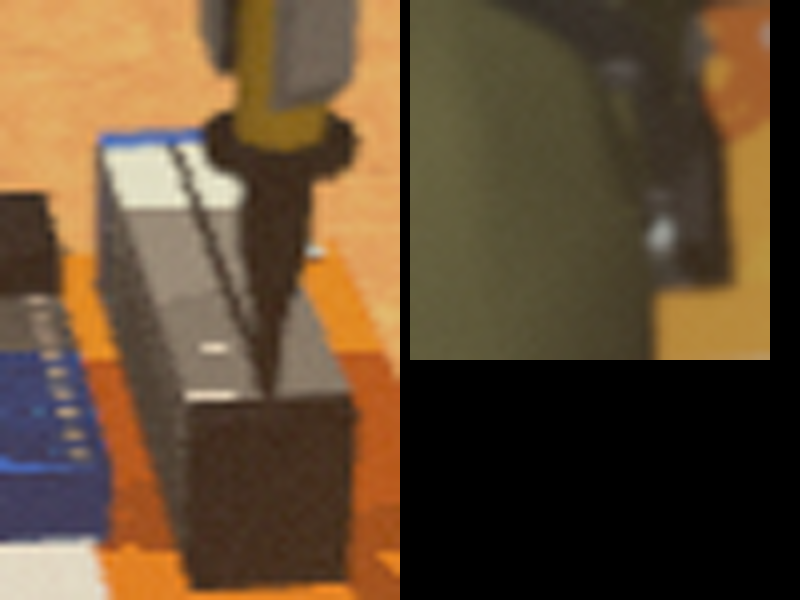

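The tip is at (268,395) in the side panel, at the seam's black end (267,395). I'll run 4 mm further, then lift and go back above the stand.

Call:
arm_command --increments '[{"slide": [0.0002, -0.003, 0.0], "yaw": 0.0, "gripper": 0.0}, {"slide": [0.0003, -0.005, 0.0], "yaw": 0.0, "gripper": 0.0}, {"slide": [0.0003, -0.005, 0.005], "yaw": 0.0, "gripper": 0.0}, {"slide": [0.0003, -0.005, 0.015], "yaw": 0.0, "gripper": 0.0}, {"slide": [0.0003, -0.005, 0.03], "yaw": 0.0, "gripper": 0.0}, {"slide": [0.0003, -0.005, 0.045], "yaw": 0.0, "gripper": 0.0}, {"slide": [0.0003, -0.005, 0.053], "yaw": 0.0, "gripper": 0.0}, {"slide": [0.0003, -0.005, 0.053], "yaw": 0.0, "gripper": 0.0}]'

```text
time_s: 17.3
ee_pos: [0.5993, 0.0384, 0.2206]
eef_rot: [3.141, -0.001, 0.427]
force: [-0.1, -1.0, -0.4]
grip_width: 0.0244
```

Call:
arm_command --increments '[{"slide": [-0.002, -0.015, 0.0], "yaw": 0.0, "gripper": 0.0}, {"slide": [-0.005, -0.04, 0.0], "yaw": 0.0, "gripper": 0.0}, {"slide": [-0.01, -0.075, 0.0], "yaw": 0.0, "gripper": 0.0}, {"slide": [-0.015, -0.11, 0.0], "yaw": 0.0, "gripper": 0.0}, {"slide": [-0.019, -0.145, 0.0], "yaw": 0.0, "gripper": 0.0}, {"slide": [-0.024, -0.18, 0.0], "yaw": 0.0, "gripper": 0.0}, {"slide": [-0.028, -0.215, 0.0], "yaw": 0.0, "gripper": 0.0}, {"slide": [-0.032, -0.25, 0.0], "yaw": 0.0, "gripper": 0.0}]'

```text
time_s: 18.3
ee_pos: [0.5663, -0.2136, 0.2194]
eef_rot: [-3.141, 0.001, 0.426]
force: [0.3, 0.1, -1.3]
grip_width: 0.025
```

Call:
arm_command --increments '[{"slide": [-0.004, -0.03, 0.0], "yaw": 0.0, "gripper": 0.0}, {"slide": [-0.008, -0.06, 0.0], "yaw": 0.0, "gripper": 0.0}, {"slide": [-0.012, -0.09, 0.0], "yaw": 0.0, "gripper": 0.0}, {"slide": [-0.016, -0.12, 0.0], "yaw": 0.0, "gripper": 0.0}, {"slide": [-0.0185, -0.138, 0.0], "yaw": 0.0, "gripper": 0.0}, {"slide": [-0.0195, -0.1475, 0.0], "yaw": 0.0, "gripper": 0.0}, {"slide": [-0.0195, -0.1475, 0.0], "yaw": 0.0, "gripper": 0.0}, {"slide": [-0.0195, -0.1475, 0.0], "yaw": 0.0, "gripper": 0.0}]'

```text
time_s: 19.3
ee_pos: [0.5479, -0.3584, 0.22]
eef_rot: [-3.141, -0.0, 0.428]
force: [1.1, -0.3, -0.8]
grip_width: 0.0248
```

Call:
arm_command --increments '[{"slide": [0.0, -0.001, -0.01], "yaw": 0.0, "gripper": 0.0}, {"slide": [0.0, -0.001, -0.025], "yaw": 0.0, "gripper": 0.0}, {"slide": [0.0, -0.001, -0.04], "yaw": 0.0, "gripper": 0.0}, {"slide": [0.0, -0.001, -0.047], "yaw": 0.0, "gripper": 0.0}, {"slide": [0.0, -0.001, -0.047], "yaw": 0.0, "gripper": 0.0}]'

```text
time_s: 19.92
ee_pos: [0.5475, -0.36, 0.1723]
eef_rot: [-3.141, 0.0, 0.427]
force: [0.3, -0.4, -0.3]
grip_width: 0.0247
```

```bash
python3 -c "
from h import *
snap('side');snap('top')
o=readout.get_obs();p=o['ee_pos'];print(o['time_s'],p,o['force'])
s=np.load('side.npz')['color'][:,:,::-1];t=np.load('top.npz')['color'][:,:,::-1]
o=np.zeros((480,800,3),np.uint8)
o[:480,:400]=cv2.resize(s[215:311,240:320],None,fx=5,fy=5,interpolation=2)
o[:390,410:800]=cv2.resize(t[145:205,345:405],None,fx=6.5,fy=6.5,interpolation=2)
cv2.imwrite('pics/c8.png',o)"
```

```text
20.025 [ 0.54785604 -0.36025864  0.17338463] [ 0.04107639 -0.35061268 -0.58605738]
```

View pics/c8.png

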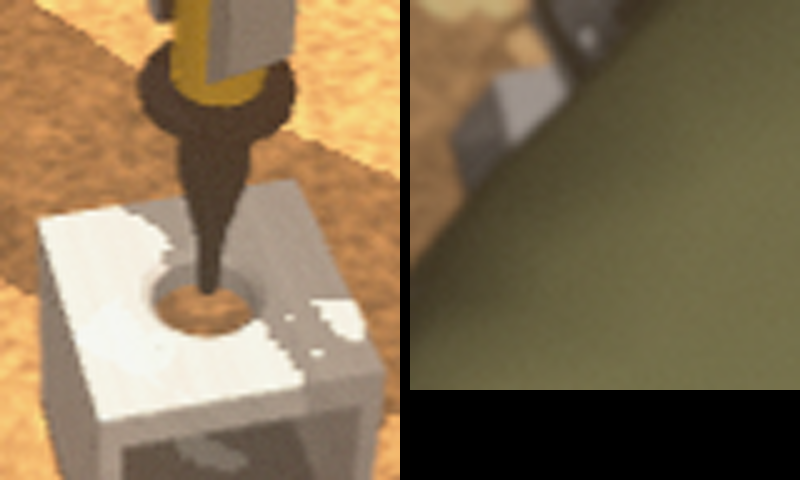

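The tip at (208,290) is over the hole's centre at about (206,300) in the side panel, so I'll insert.

Call:
arm_command --increments '[{"slide": [0.0, 0.0, -0.01], "yaw": 0.0, "gripper": 0.0}, {"slide": [0.0, 0.0, -0.02], "yaw": 0.0, "gripper": 0.0}, {"slide": [0.0, 0.0, -0.03], "yaw": 0.0, "gripper": 0.0}, {"slide": [0.0, 0.0, -0.04], "yaw": 0.0, "gripper": 0.0}, {"slide": [0.0, 0.0, -0.05], "yaw": 0.0, "gripper": 0.0}, {"slide": [0.0, 0.0, -0.06], "yaw": 0.0, "gripper": 0.0}, {"slide": [0.0, 0.0, -0.068], "yaw": 0.0, "gripper": 0.0}, {"slide": [0.0, 0.0, -0.07], "yaw": 0.0, "gripper": 0.0}]'

```text
time_s: 21.02
ee_pos: [0.5475, -0.36, 0.1023]
eef_rot: [-3.141, 0.0, 0.427]
force: [-0.1, -0.2, -0.5]
grip_width: 0.0247
```

Call:
arm_command --increments '[{"slide": [0.0, 0.0, -0.001], "yaw": 0.0, "gripper": 0.0}, {"slide": [0.0, 0.0, -0.002], "yaw": 0.0, "gripper": 0.0}, {"slide": [0.0, 0.0, -0.003], "yaw": 0.0, "gripper": 0.0}, {"slide": [0.0, 0.0, -0.003], "yaw": 0.0, "gripper": 0.0}, {"slide": [0.0, 0.0, -0.003], "yaw": 0.0, "gripper": 0.0}]'

```text
time_s: 21.65
ee_pos: [0.5477, -0.3602, 0.1]
eef_rot: [3.141, -0.0, 0.427]
force: [-0.3, -1.0, -0.3]
grip_width: 0.0242
```

Call:
arm_command --increments '[{"slide": [0.0, 0.0, -0.0005], "yaw": 0.0, "gripper": 0.0}, {"slide": [0.0, 0.0, -0.001], "yaw": 0.0, "gripper": 0.0}, {"slide": [0.0, 0.0, -0.001], "yaw": 0.0, "gripper": 0.0}, {"slide": [0.0, 0.0, -0.001], "yaw": 0.0, "gripper": 0.0}]'

```text
time_s: 22.15
ee_pos: [0.5477, -0.3602, 0.0994]
eef_rot: [3.141, -0.0, 0.427]
force: [-2.5, 1.4, 5.4]
grip_width: 0.0249
```

Seated: 5.4 N at z = 0.0994, the same height as at the grasp. Releasing.

Call:
arm_command --increments '[{"slide": [0.0, 0.0, 0.0005], "yaw": 0.0, "gripper": 0.27}, {"slide": [0.0, 0.0, 0.0005], "yaw": 0.0, "gripper": 0.4}, {"slide": [0.0, 0.0, 0.0005], "yaw": 0.0, "gripper": 0.6}, {"slide": [0.0, 0.0, 0.0005], "yaw": 0.0, "gripper": 0.8}, {"slide": [0.0, 0.0, 0.0005], "yaw": 0.0, "gripper": 1.0}, {"slide": [0.0, 0.0, 0.0005], "yaw": 0.0, "gripper": 1.0}, {"slide": [0.0, 0.0, 0.0005], "yaw": 0.0, "gripper": 1.0}, {"slide": [0.0, 0.0, 0.0005], "yaw": 0.0, "gripper": 1.0}]'

```text
time_s: 23.15
ee_pos: [0.5477, -0.3602, 0.0995]
eef_rot: [3.142, 0.0, 0.427]
force: [-0.9, -0.0, -1.3]
grip_width: 0.0915
```

Call:
arm_command --increments '[{"slide": [0.0, 0.0, 0.01], "yaw": 0.0, "gripper": 1.0}, {"slide": [0.0, 0.0, 0.03], "yaw": 0.0, "gripper": 1.0}, {"slide": [0.0, 0.0, 0.055], "yaw": 0.0, "gripper": 1.0}, {"slide": [0.0, 0.0, 0.08], "yaw": 0.0, "gripper": 1.0}, {"slide": [0.0, 0.0, 0.105], "yaw": 0.0, "gripper": 1.0}, {"slide": [0.0, 0.0, 0.12], "yaw": 0.0, "gripper": 1.0}, {"slide": [0.0, 0.0, 0.13], "yaw": 0.0, "gripper": 1.0}, {"slide": [0.0, 0.0, 0.13], "yaw": 0.0, "gripper": 1.0}]'

```text
time_s: 24.15
ee_pos: [0.5477, -0.3602, 0.2298]
eef_rot: [3.141, -0.0, 0.427]
force: [-0.8, -0.9, -0.1]
grip_width: 0.094
```

```bash
python3 -c "
from h import *
snap('side','s9.png',s=1.5)
o=readout.get_obs();print(o['time_s'],o['ee_pos'],o['force'],o['grip_width'])"
```

```text
24.2 [ 0.54757509 -0.3600985   0.22903016] [ 0.87416857 -0.55360322 -0.59534658] 0.09406109049891147
```

View pics/s9.png

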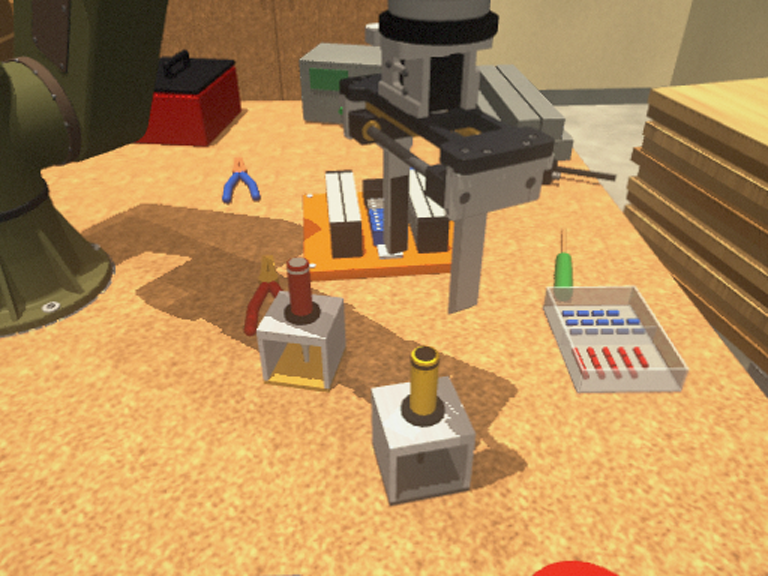

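The tracer hangs upright in its stand, its top at (424,355) as before. The tester at (299,285) hasn't moved, and the open gripper is clear above. Handing in.

```bash
python3 -c "
from h import *
print(job.hand_in())"
```

```text
the job is handed in; nothing more can be done
None
```

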